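# Make up a casting flask on the vibrator

### The job

Make up the casting flask on the vibrator, ready for pouring: set the red rubber sprue base in the middle of the vibrator's round plate, stand the green wax tree in the base's centre socket, lower the tall steel flask over the tree into the base's rim without touching the wax, and last put the white collar on top of the flask. Each part must sit fully home and upright. Leave the small flask, the mixing bowl and the bottle where they stand.

Things in the scene. Friction and masses are not known exactly. Their poses are not given: they have to be found in the camera images.
- vibrator: Fixed bench vibrator: blue housing 150 x 130 mm with a dial and red switch on its front, on top a flat round black rubber plate, 120 mm in diameter, whose surface is 45 mm above the bench. Origin on the bench exactly under the plate's centre; z up. (A lamp shade hangs behind the work, its edge 0.29 m above the bench and 0.67 m from the robot's axis.)
- sprue_base: Loose red rubber sprue base on the bench: round shallow cup, 66 mm outside, 18 mm high, 90 g. Rim inside 59 mm, flared to 63 mm at the top; inner floor 5 mm above the underside. Centre boss 35 mm across, top 16 mm above the underside, with a socket 12.6 mm wide (mouth 19 mm), 11 mm deep. Origin: centre of the underside, z up.
- tree_stand: Fixed round wooden stand, 70 mm in diameter, 28 mm high, with a 13 mm hole in its middle in which the wax tree waits. Origin on the bench under its centre.
- wax_tree: Loose green wax tree, 88 mm tall, 40 g, upright in the wooden stand. From below: 10 mm peg, 10 mm long, tapered; round button 26 mm wide, 5 mm thick; 10 mm stem with rings (34 mm across overall) from 19 to 60 mm up; bare stem from 60 to 88 mm, to hold it by. Origin: peg's lower end, z up the stem. Seated, its button rests on the top face; in the base its origin is 6 mm above the base origin.
- flask_rack: Fixed open aluminium rack, 350 mm long (its y), 130 mm deep (its x), deck 20 mm above the bench, end cheeks 30 mm above the deck. 6 mm steel retaining rails along front and back (its x = -60 and +60 mm), centre 22 mm above the deck. Origin: bench level under its middle. Two flasks and the collar stand behind the front rail, about 105 mm apart along y, in any order.
- tall_flask: Loose steel casting flask: plain open tube, 56 mm outside and 51 mm inside diameter, 100 mm tall, 300 g, standing on the rack. Origin: centre of its lower end, z along the tube. Both ends are alike. Seated in the sprue base its lower end stands on the base's inner floor, 5 mm above the base's origin.
- small_flask: Loose steel flask too small for this job: open tube, 42 mm outside diameter, 50 mm tall, 120 g, standing on the rack. Not to be moved. Origin: centre of its lower end.
- collar: Loose off-white silicone pouring collar on the rack, right way up: sleeve 65 mm outside, 34 mm high, 60 g. The lower 10 mm is a skirt (inside 59 mm, widened to 63 mm at the edge) that goes over the tall flask; the ledge above it rests on the flask's rim; bore above 50 mm. Origin: centre of its lower edge, z up. Seated, it is 90 mm above the tall flask's origin.
- mixing_bowl: Loose black mixing bowl, 168 mm across, 66 mm high, on the bench. Not to be moved. Origin: centre of the underside.
- bottle: Loose white squeeze bottle with red nozzle, 40 mm in diameter, 118 mm tall, standing on the bench. Not to be moved or knocked over. Origin: centre of the underside.
Things that resemble listed ones, but are neither listed nor needed, are in the scene too. What is shaped like the tall_flask but brown is not meant.

How it is judged:
On the way, in this order (a step that is already met when the one before it is completed fails the run):
1. the sprue base rests flat in the middle of the vibrator's plate, let go (horizontal distance between sprue_base and vibrator below 0.012 m and z of sprue_base in the frame of vibrator between 0.042 and 0.048 m and angle between sprue_base's own z axis and vertical below 0.06 rad and contact force between the fingers and sprue_base below 0.3 N and linear speed of sprue_base below 0.03 m/s), for 0.2 s.
2. the wax tree stands in the base's socket, let go (horizontal distance between wax_tree and sprue_base below 0.004 m and z of wax_tree in the frame of sprue_base between 0.004 and 0.008 m and angle between wax_tree's own z axis and vertical below 0.08 rad and contact force between the fingers and wax_tree below 0.3 N and linear speed of wax_tree below 0.03 m/s), for 0.2 s.
3. the tall flask stands inside the base's rim, round the tree, let go (horizontal distance between tall_flask and sprue_base below 0.004 m and z of tall_flask in the frame of sprue_base between 0.003 and 0.0075 m and angle between tall_flask's own z axis and vertical below 0.06 rad and contact force between the fingers and tall_flask below 0.3 N and linear speed of tall_flask below 0.03 m/s), for 0.2 s.
4. the collar sits on the flask's rim, let go (horizontal distance between collar and tall_flask below 0.004 m and z of collar in the frame of tall_flask between 0.0875 and 0.0925 m and angle between collar's own z axis and vertical below 0.06 rad and contact force between the fingers and collar below 0.3 N and linear speed of collar below 0.03 m/s), for 0.2 s.
At the end, for the whole second after the job is handed in: Base flat on the plate within 12 mm of its centre; tree in the base's socket, button down within 2 mm; tall flask on the base's floor inside the rim and collar's ledge on the flask's rim, each centred within 4 mm and down within 2.5 mm; all upright, released and at rest (all of step 1 and all of step 2 and all of step 3 and all of step 4); the robot touches nothing.
It fails at once if the flask touches the wax tree (contact force between tall_flask and wax_tree above 0.5 N).
It fails at once if the small flask is moved more than 20 mm (distance of small_flask from where it was at the start of the episode above 0.02 m).
It fails at once if the mixing bowl is moved more than 25 mm (distance of mixing_bowl from where it was at the start of the episode above 0.025 m).
It fails at once if the bottle is moved more than 25 mm or knocked over (distance of bottle from where it was at the start of the episode above 0.025 m or angle between bottle's own z axis and vertical above 0.4 rad).
It also fails if it takes over 104 s, if anything falls off the work surface, if the arm or the gripper's body presses on something with over 40 N, if the wrist force passes 120 N, or if a joint passes its speed limit or range.

### The arm

A 6-joint arm with a two-finger parallel gripper is mounted at the origin on a cart in front of the work surface, level with it; the furniture and walls round the work are solid. World frame = base frame: x ahead of the robot, y to its left, z up, the work surface at z = 0. Lengths are in m, angles in rad, forces in N, time in s.
With the tool pointing down it reaches from about 0.25 to 0.85 m from the base axis. Payload 12.5 kg.
Tool frame: the origin (TCP) lies at the very end of the fingers, on their centre line; the grasp point (between the pads) lies manip.grip_point_offset behind it (manip.grip_point_offset is the distance from the TCP to the grasp point, in m); x points along the fingers, z is the direction in which the jaws open and shut, and the axes are right-handed (so a half turn about x gives the same grasp; the last joint's range is limited). The gripper opens to 93 mm and grips with 3 to 60 N. Pads are 15 mm wide; open, the fingers measure 128 mm over their backs; the gripper's body (75 mm by 188 mm) begins 65 mm behind the grasp point.
Start: joints at [-1.267, 0.351, 1.652, -0, 1.139, -0.085], TCP at [0.209, -0.509, 0.219] pointing down, gripper open.
Joint ranges: [-2.75, 2.75], [-0.79, 2.1], [0.01, 2.65], [-1.57, 4.71], [0.07, 3.14], [-2.87, 2.87]. Speed limits (rad/s): [2.22, 2.22, 2.79, 3.14, 3.14, 3.14].

### API

Orientations are given as a 3x3 rotation matrix whose columns are the frame's x, y, z axes.
In Python, from workcell import manip, fingers, kin, viewer gives the robot as it stands. Calls block until the motion is done:
- manip.movep(position, orientation): joint-space move of the TCP to a pose.
- manip.line_to(position, v=0.15, attitude=None, guard=None): straight line of the TCP; attitude=None keeps the orientation; v is the mean speed in m/s. With guard (N) it stops when the force on the tool has changed by that much, and returns True; else False.
- manip.move_joints(angles): joint-space move.
- fingers.command_gripper(opening, strength=None): finger opening in m; strength is the grip in N (None keeps the last); returns when the fingers have stopped.
- manip.hold(seconds).
- kin.ik(position, orientation): joint angles nearest the present ones, or None.
- manip.get_state(): the state.
- viewer.camera(name): name is "scene" or "top" or "wrist"; returns the picture (480x640x3 uint8, blue, green, red); there is no depth.
- viewer.camera_info(name): a dict with "K" (3x3 intrinsics, pixels), "camera_from_world" (4x4, takes a point from world to camera coordinates). Camera axes: x right, y down, z forward; pixel columns grow to the right and rows downward; lengths in m; the calibration is good to about 2 mm. A picture is of the moment at which its call begins: read the wrist's pose just before it. camera_info takes no time and is no camera call; for the wrist camera it gives the pose at the moment of the call.
A pose or a line that the arm cannot do raises manip.PlanningError and nothing moves.
- manip.finish_job(): hands the job in, once; it reports no verdict.
Trained networks look in the newest picture that a camera, given by its name, has taken for a name from the list of things; names that differ only in an ending like _2 or _b are one class to them, and where a whole thing is asked for, a point or a joint stands for the part that bears it (a point fixed in the world has none). Each returns a list of dicts, best first, with "confidence" (0 to 1); they miss things now and then, are a little off and sometimes report something else, mostly with a low value. They report only what shows in the picture. A call takes as long as a camera call. They do not tell look-alikes from the thing itself.
- viewer.find_in(name, camera): "xyz" ([x, y, z] in m, in the coordinates of the camera as it stood for that picture, good to about 4 mm: the middle of the surface that is visible of it).
- viewer.cut_out(name, camera): "pixels" (480x640 bool, what is visible of it).
The state is a dict: "time": time; "joint_pos": joint angles; "joint_vel": joint speeds; "joint_efforts": joint torques, N m; "eef_pos": TCP position; "tool_rot": TCP orientation; "contact_force": force on the tool from outside, world axes, zero at the start; "torque": the same for the moment, N m; "width": finger opening in m.
Only numpy, scipy, OpenCV 4.12 (cv2) and the standard library are available. Lean on these libraries where they do the work, as an engineer would, in place of code of your own. Each camera call takes 0.05 s, during which the arm holds its last target.

## Working session

There is one attempt and no reset: what is moved stays moved. The work goes in short steps, each a Python script; the robot and the scene stay as the last script left them, time stands still between calls to the robot, and variables do not carry over. Pictures are saved under pics/ and viewed, and the job is handed in when it is done.

```bash
ls; mkdir -p pics
python3 - <<'E'
from workcell import manip, fingers, kin, viewer
import cv2
for n in ["scene","top","wrist"]:
    im=viewer.camera(n); cv2.imwrite(f"pics/a_{n}.png",im)
    i=viewer.camera_info(n); print(n,i["K"],i["camera_from_world"])
s=manip.get_state(); print(s["time"],s["eef_pos"],s["tool_rot"],s["width"],manip.grip_point_offset)
E
```

```text
pics
scene [[498.32891824   0.         319.47925234]
 [  0.         498.32891824 236.81380158]
 [  0.           0.           1.        ]] [[-0.64194295 -0.76674304  0.00378865  0.42744767]
 [-0.55068251  0.45760035 -0.69810507  0.25704883]
 [ 0.53353352 -0.45022998 -0.7159853   1.30877433]
 [ 0.          0.          0.          1.        ]]
top [[521.42653323   0.         324.02284473]
 [  0.         521.42653323 237.25298266]
 [  0.           0.           1.        ]] [[ 0.02445668 -0.99969084 -0.00448169  0.11249211]
 [-0.97504314 -0.02286367 -0.22083508  0.51992893]
 [ 0.22066434  0.00977073 -0.97530087  1.39569223]
 [ 0.          0.          0.          1.        ]]
wrist [[418.88046971   0.         315.88810853]
 [  0.         418.88046971 232.64061631]
 [  0.           0.           1.        ]] [[ 0.37896278 -0.92541126 -0.00110471 -0.54953078]
 [-0.89035919 -0.36493361  0.27218371 -0.03090212]
 [-0.25228501 -0.1021639  -0.96224467  0.3915169 ]
 [ 0.          0.          0.          1.        ]]
0.15 [ 0.20844743 -0.5086812   0.21824062] [[-2.80005402e-04  9.25341285e-01  3.79135106e-01]
 [ 8.59658041e-04  3.79135203e-01 -9.25340888e-01]
 [-9.99999591e-01  6.68260954e-05 -9.01636981e-04]] 0.09324555515803305 0.0188
```

View pics/a_scene.png

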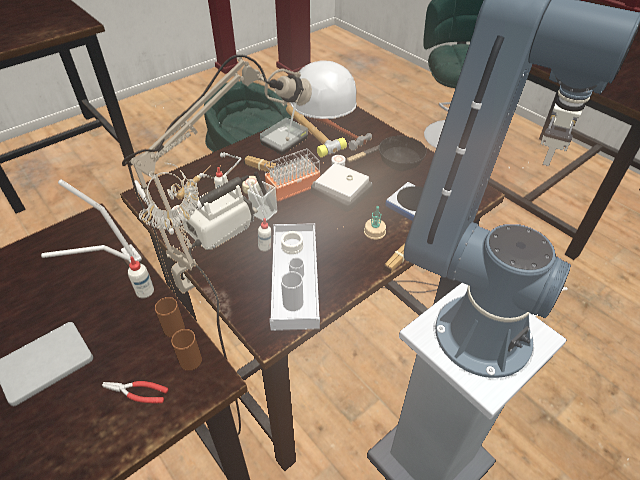

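View pics/a_top.png

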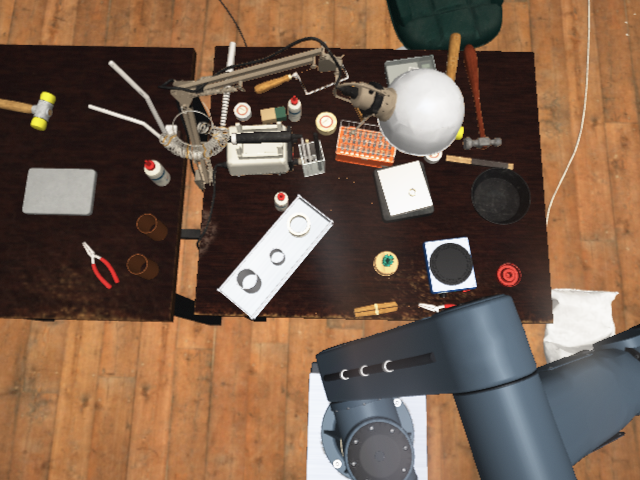

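View pics/a_wrist.png

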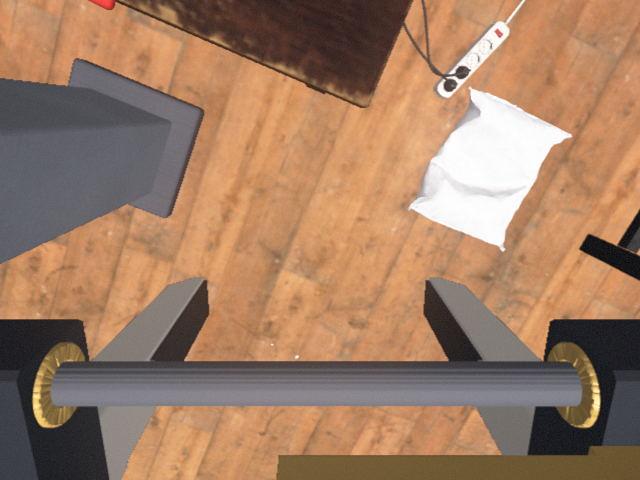

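```bash
cat > h.py <<'E'
from workcell import manip, fingers, kin, viewer
import cv2, numpy as np
def towin(n,p,info=None):
    T=(info or viewer.camera_info(n))["camera_from_world"]; return np.linalg.inv(T)@np.r_[p,1]
def pix2plane(n,uv,z,info=None):
    i=info or viewer.camera_info(n); T=i["camera_from_world"];K=i["K"]
    R=T[:3,:3];c=-R.T@T[:3,3]; d=R.T@np.linalg.inv(K)@np.r_[uv,1]
    return c+d*(z-c[2])/d[2]
def proj(n,P,info=None):
    i=info or viewer.camera_info(n); P=np.atleast_2d(P)
    q=(i["camera_from_world"]@np.c_[P,np.ones(len(P))].T)[:3]; q=i["K"]@q
    return (q[:2]/q[2]).T
E
python3 - <<'E'
from h import *
for n in ["scene","top"]:
    for o in ["vibrator","sprue_base","tree_stand","wax_tree","flask_rack","tall_flask","small_flask","collar","mixing_bowl","bottle"]:
        for d in viewer.find_in(o,n):
            w=towin(n,d["xyz"])[:3]
            print(n,o,round(d["confidence"],2),w.round(3),proj(n,w).round())
E
```

```text
scene vibrator 0.62 [ 0.662 -0.396  0.039] [[404. 150.]]
scene vibrator 0.59 [ 0.48  -0.188  0.044] [[401. 199.]]
scene tree_stand 0.64 [ 0.443 -0.036  0.027] [[375. 230.]]
scene flask_rack 0.75 [0.441 0.276 0.02 ] [[296. 282.]]
scene tall_flask 0.81 [0.526 0.614 0.065] [[170. 317.]]
scene tall_flask 0.71 [0.408 0.628 0.066] [[188. 351.]]
scene tall_flask 0.61 [0.381 0.334 0.089] [[291. 290.]]
scene small_flask 0.76 [0.467 0.252 0.06 ] [[296. 263.]]
scene collar 0.65 [0.548 0.202 0.046] [[293. 242.]]
scene mixing_bowl 0.77 [ 0.661 -0.396  0.036] [[404. 151.]]
scene bottle 0.66 [0.614 0.252 0.056] [[266. 235.]]
top vibrator 0.89 [ 0.445 -0.223  0.042] [[448. 267.]]
top sprue_base 0.74 [ 0.428 -0.398  0.013] [[508. 276.]]
top tree_stand 0.6 [ 0.45  -0.049  0.032] [[385. 264.]]
top wax_tree 0.4 [ 0.456 -0.054  0.057] [[388. 260.]]
top flask_rack 0.58 [0.466 0.258 0.02 ] [[277. 257.]]
top flask_rack 0.49 [0.384 0.327 0.082] [[248. 282.]]
top flask_rack 0.46 [0.554 0.202 0.053] [[297. 224.]]
top tall_flask 0.85 [0.532 0.61  0.062] [[151. 228.]]
top tall_flask 0.84 [0.386 0.328 0.083] [[247. 281.]]
top tall_flask 0.79 [0.421 0.626 0.056] [[142. 267.]]
top tall_flask 0.46 [ 0.443 -0.223  0.041] [[448. 267.]]
top small_flask 0.66 [0.462 0.254 0.058] [[277. 256.]]
top collar 0.55 [0.552 0.201 0.051] [[297. 225.]]
top mixing_bowl 0.85 [ 0.666 -0.389  0.021] [[502. 194.]]
top bottle 0.46 [0.616 0.246 0.074] [[282. 201.]]
```

The scene camera shows the rack (295,280) with collar, small flask and tall flask. The two brown look-alikes are on the left table. The top view shows the red base (508,274), vibrator plate (449,264), tree (386,263), tall flask (248,281), small flask (277,256), collar (298,224) and bottle (281,201). All of these agree with the network positions. Next I take close-ups with the wrist camera.

```bash
cat >> h.py <<'E'
def Rj(a):  # tool down, jaw axis at world angle a
    z=np.array([np.cos(a),np.sin(a),0]);x=np.array([0,0,-1.]);return np.c_[x,np.cross(z,x),z]
def snap(name):
    i=viewer.camera_info("wrist"); im=viewer.camera("wrist"); cv2.imwrite(f"pics/{name}.png",im); 
    import pickle; pickle.dump(i,open(f"pics/{name}.pkl","wb")); return im,i
E
python3 - <<'E'
from h import *
print(manip.get_state()["time"])
for p,a in [([.43,-.395,.03],-90),([.43,-.395,.03],-45),([.43,-.395,.03],0),([.445,-.22,.2],-90),([.445,-.22,.2],0),([.445,-.22,.2],-40),([.45,-.05,.1],0),([.45,-.05,.1],90),([.385,.33,.1],-38),([.385,.33,.1],142),([.55,.2,.1],-38),([.55,.2,.1],142)]:
    q=kin.ik(p,Rj(np.radians(a))); print(p,a,None if q is None else np.round(q,2))
# survey of base + vibrator
manip.movep([.40,-.31,.25],Rj(np.radians(-40)))
im,i=snap("w1")
for o in ["sprue_base","vibrator"]:
    for d in viewer.find_in(o,"wrist"):
        w=towin("wrist",d["xyz"],i)[:3]; print(o,round(d["confidence"],2),w.round(4),proj("wrist",w,i).round())
print(manip.get_state()["time"])
E
```

```text
1.15
[0.43, -0.395, 0.03] -90 [-0.82  0.66  1.69 -0.    0.79  0.75]
[0.43, -0.395, 0.03] -45 [-0.82  0.66  1.69 -0.    0.79 -0.04]
[0.43, -0.395, 0.03] 0 [-0.82  0.66  1.69 -0.    0.79 -0.82]
[0.445, -0.22, 0.2] -90 [-0.55  0.28  1.81 -0.    1.06  1.02]
[0.445, -0.22, 0.2] 0 [-0.55  0.28  1.81 -0.    1.06 -0.55]
[0.445, -0.22, 0.2] -40 [-0.55  0.28  1.81 -0.    1.06  0.15]
[0.45, -0.05, 0.1] 0 [-0.21  0.35  2.   -0.    0.79 -0.21]
[0.45, -0.05, 0.1] 90 [-0.21  0.35  2.   -0.    0.79 -1.78]
[0.385, 0.33, 0.1] -38 [ 0.62  0.44  1.87 -0.    0.84  1.28]
[0.385, 0.33, 0.1] 142 [ 0.62  0.44  1.87 -0.    0.84 -1.86]
[0.55, 0.2, 0.1] -38 [ 0.27  0.56  1.66 -0.    0.93  0.93]
[0.55, 0.2, 0.1] 142 [ 0.27  0.56  1.66 -0.    0.93 -2.21]
sprue_base 0.68 [ 0.4327 -0.3963  0.0111] [[395. 238.]]
vibrator 0.88 [ 0.4545 -0.2302  0.0472] [[304.  89.]]
2.375
```

View pics/w1.png

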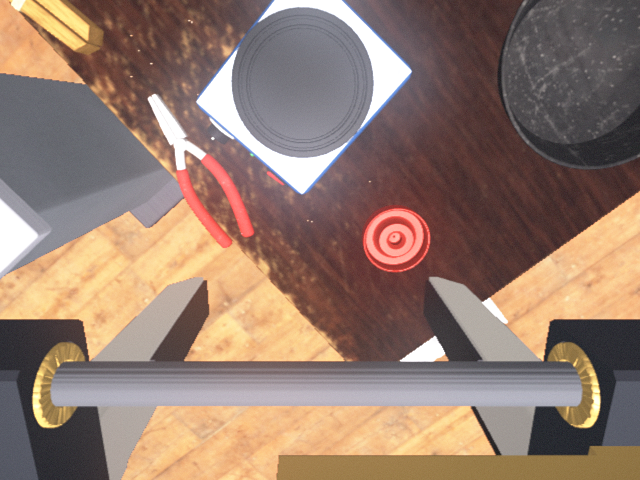

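The wrist view shows the red base at (397,240) and the black plate on the white-lit housing at (302,82). I'll refine both with circle fits.

```bash
cat > fit.py <<'E'
from h import *
from scipy.optimize import least_squares
def circ(P):
    f=lambda c:np.hypot(P[:,0]-c[0],P[:,1]-c[1])-c[2]
    r=least_squares(f,[*P.mean(0),.03],loss="soft_l1",f_scale=.001); return r.x, np.sqrt(np.mean(r.fun**2))
def fitmask(m,i,z):
    c=max(cv2.findContours(m.astype(np.uint8),cv2.RETR_EXTERNAL,cv2.CHAIN_APPROX_NONE)[0],key=cv2.contourArea)[:,0]
    P=np.array([pix2plane("wrist",u,z,i)[:2] for u in c]); return circ(P)
E
python3 - <<'E'
from fit import *
import pickle
im=cv2.imread("pics/w1.png");i=pickle.load(open("pics/w1.pkl","rb"))
b,g,r=[im[...,k].astype(int) for k in range(3)]
m=(r-np.maximum(b,g)>60); m2=np.zeros_like(m); m2[200:280,350:440]=m[200:280,350:440]
for z in (0.0,.009,.018): print(z,fitmask(m2,i,z))
v=im.max(2); m=(v<150); w=np.zeros_like(m); w[5:165,225:385]=m[5:165,225:385]
n,l,st,ce=cv2.connectedComponentsWithStats(cv2.morphologyEx(w.astype(np.uint8),cv2.MORPH_OPEN,np.ones((9,9)))); k=l[82,302]; mm=l==k
cv2.imwrite("pics/mm.png",(mm*255).astype(np.uint8)); print(st[k],fitmask(mm,i,.045))
hsv=cv2.inRange(im,(0,0,0),(255,255,255))
E
```

```text
0.0 (array([ 0.43208474, -0.40098397,  0.03597485]), np.float64(0.0008977034179938045))
0.009 (array([ 0.43245818, -0.39777138,  0.03519641]), np.float64(0.0008782477201907034))
0.018 (array([ 0.43283162, -0.39455881,  0.03441798]), np.float64(0.0008587937889145004))
[  225     5   143   120 13795] (array([ 0.4591241 , -0.21907923,  0.05497352]), np.float64(0.008829298856269598))
```

View pics/mm.png

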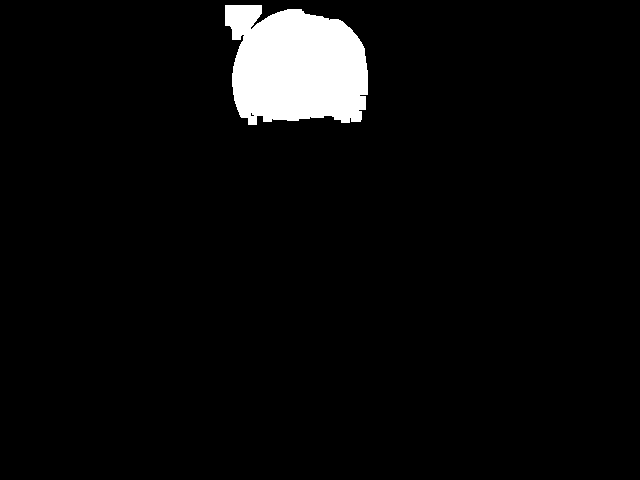

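Run:
```python
from fit import *
import pickle
im=cv2.imread("pics/w1.png");i=pickle.load(open("pics/w1.pkl","rb"))
P=np.array([pix2plane("wrist",u,.045,i)[:2] for u in [(232,82),(373,82),(302,7),(302,157)]]);print(P.round(4),circ(P))
c=[.4328,-.3955]
t=np.linspace(0,2*np.pi,60)
x,_=circ(P)
for cc,r,z in [(x[:2],.06,.045),(c,.033,.018),(c,.033,0),(c,.0175,.016)]:
    q=proj("wrist",np.c_[cc[0]+r*np.cos(t),cc[1]+r*np.sin(t),t*0+z],i)
    for u in q: cv2.circle(im,tuple(int(v) for v in u.round()),0,(0,255,0),-1)
cv2.imwrite("pics/o1.png",cv2.resize(im[0:300,200:460],None,fx=2,fy=2))
```

```text
[[ 0.4122 -0.1875]
 [ 0.5024 -0.2634]
 [ 0.4938 -0.1823]
 [ 0.4166 -0.2723]] (array([ 0.45553938, -0.22755554,  0.0591216 ]), np.float64(0.0001351520307225491))
```

View pics/o1.png

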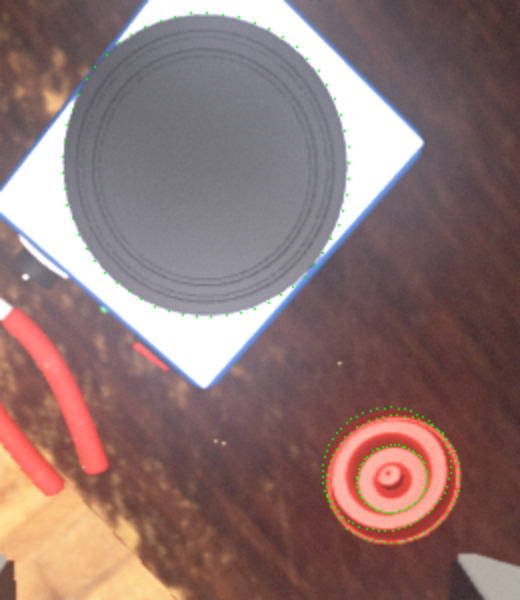

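Run:
```python
from fit import *
import pickle
im=cv2.imread("pics/w1.png");i=pickle.load(open("pics/w1.pkl","rb"))
print(pix2plane("wrist",(395,237),.018,i),pix2plane("wrist",(396.5,240),.016,i))
t=np.linspace(0,2*np.pi,90)
best=None
c=pix2plane("wrist",(395,237),.018,i)[:2]
im=cv2.resize(im[190:290,340:450],None,fx=5,fy=5,interpolation=cv2.INTER_CUBIC)
for r,z,col in [(.033,.018,(0,255,0)),(.033,0,(255,0,0)),(.0175,.016,(255,255,0)),(.0095,.016,(0,0,0))]:
    q=proj("wrist",np.c_[c[0]+r*np.cos(t),c[1]+r*np.sin(t),t*0+z],i)
    for u in q: cv2.circle(im,tuple(int(v) for v in ((u-[340,190])*5+2)),1,col,-1)
cv2.imwrite("pics/o2.png",im)
```

```text
[ 0.43376751 -0.39251889  0.018     ] [ 0.43294818 -0.39667613  0.016     ]
```

View pics/o2.png

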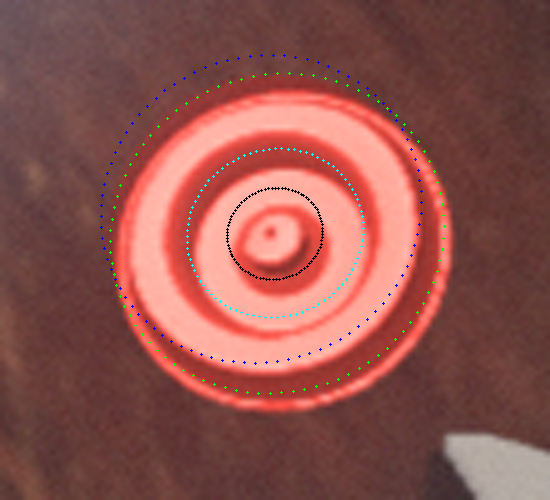

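The outer thin ring is the rim, centred at pixel (397,240), so the base is at about (0.4328,-0.3955). The plate is at (0.4555,-0.2276). Now I pick and place the base.

Run:
```python
from h import *
a=np.radians(-45);R=Rj(a)
fingers.command_gripper(.093,20)
manip.movep([.4328,-.3955,.08],R)
print(manip.line_to([.4328,-.3955,.003],v=.1,guard=12),manip.get_state()["eef_pos"])
fingers.command_gripper(.055,20)
s=manip.get_state();print(s["width"],s["eef_pos"])
z0=s["eef_pos"][2]
manip.line_to([.4328,-.3955,.11],v=.15)
s=manip.get_state();print(s["width"],s["contact_force"])
manip.line_to([.4555,-.2276,.11],v=.2)
print(manip.line_to([.4555,-.2276,z0+.055],v=.1), manip.line_to([.4555,-.2276,z0+.0445],v=.03,guard=4))
s=manip.get_state();print(s["width"],s["eef_pos"],s["contact_force"],s["time"])
```

```text
False [ 0.43311057 -0.39581273  0.00358588]
0.06543972979451014 [ 0.43286174 -0.39554336  0.00316179]
0.06517019382063573 [ 0.43654364 -0.06003968 -1.64431003]
False True
0.06510556118601109 [ 0.45561537 -0.22770489  0.04773251] [-0.69932396 -0.16861652  2.9629038 ] 7.7917
```

Run:
```python
from h import *
fingers.command_gripper(.093)
p=manip.get_state()["eef_pos"]
manip.line_to([p[0],p[1],.12],v=.15)
manip.movep([.42,-.13,.25],Rj(np.radians(-30)))
im,i=snap("w2")
for o in ["sprue_base","vibrator","tree_stand","wax_tree"]:
    for d in viewer.find_in(o,"wrist"):
        w=towin("wrist",d["xyz"],i)[:3]; print(o,round(d["confidence"],2),w.round(4),proj("wrist",w,i).round())
print(manip.get_state()["time"])
```

```text
sprue_base 0.84 [ 0.4561 -0.2278  0.0533] [[402. 275.]]
vibrator 0.88 [ 0.4509 -0.1983  0.0379] [[380. 246.]]
tree_stand 0.61 [ 0.4569 -0.0497  0.0284] [[306. 100.]]
wax_tree 0.91 [ 0.4583 -0.0498  0.0613] [[307.  98.]]
10.05
```

View pics/w2.png

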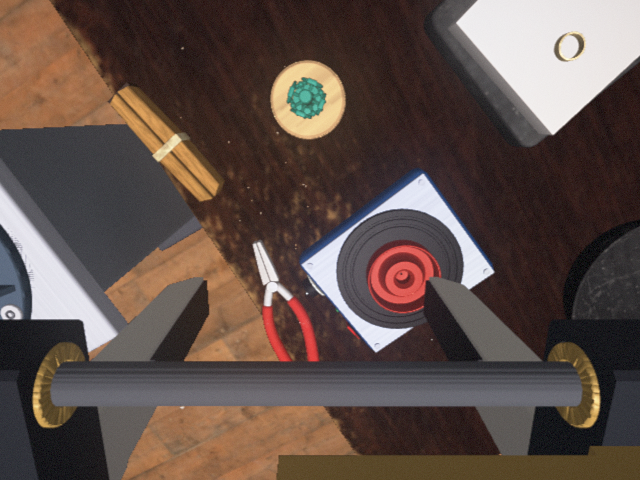

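The base sits on the plate at (403,275), with the plate centred at about (400,269). The stand disc is at (308,100) with the tree in it.

Run:
```python
from fit import *
import pickle
im=cv2.imread("pics/w2.png");i=pickle.load(open("pics/w2.pkl","rb"))
W=lambda u,z:pix2plane("wrist",u,z,i)[:2]
P=np.array([W(u,.045) for u in [(336,269),(464,269),(400,208),(400,329)]]);print("plate",circ(P))
# stand: bright disc
m=(im[...,2]>120)&(im.max(2)-im.min(2).astype(int)>20); w=np.zeros_like(m); w[50:150,260:360]=m[50:150,260:360]
w=cv2.morphologyEx(w.astype(np.uint8),cv2.MORPH_CLOSE,np.ones((5,5)))
print("stand",fitmask(w,i,.028),fitmask(w,i,.02))
x=fitmask(w,i,.028)[0]
b,g,r=[im[...,k].astype(int) for k in range(3)]
t=np.linspace(0,2*np.pi,120)
L=[(x[:2],.035,.028,(0,0,255)),(x[:2],.017,.06,(0,0,0)),(x[:2],.005,.106,(255,0,255)),([.4556,-.2277],.033,.063,(0,255,0)),([.4556,-.2277],.0175,.061,(0,255,0)),([.4556,-.2277],.0095,.061,(0,255,0)),(circ(P)[0][:2],.06,.045,(255,255,0))]
im=cv2.resize(im[40:340,250:480],None,fx=2.6,fy=2,interpolation=cv2.INTER_CUBIC)
for cc,rr,z,col in L:
    for u in proj("wrist",np.c_[cc[0]+rr*np.cos(t),cc[1]+rr*np.sin(t),t*0+z],i): cv2.circle(im,tuple(int(v) for v in ((u-[250,40])*[2.6,2]+1)),0,col,-1)
cv2.imwrite("pics/o3.png",im)
```

```text
plate (array([ 0.45572695, -0.22706116,  0.06051412]), np.float64(0.00028683492531960346))
stand (array([ 0.45805675, -0.05041408,  0.03283523]), np.float64(0.0003381145371930146)) (array([ 0.45803603, -0.05012224,  0.03351382]), np.float64(0.0003451165236273183))
```

View pics/o3.png

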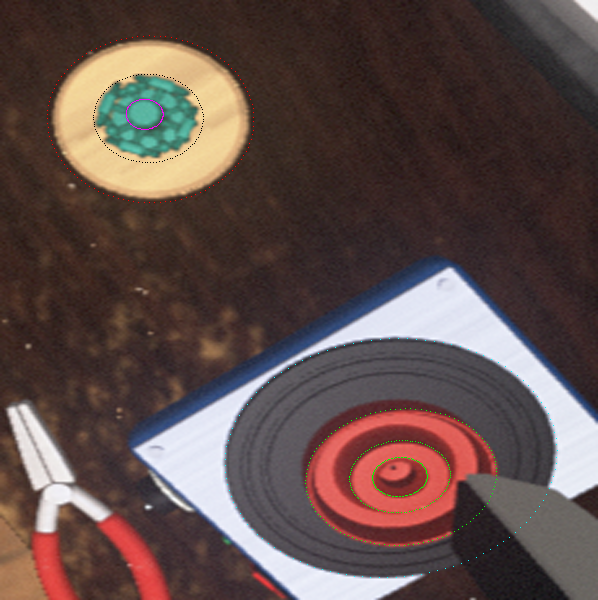

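The overlay matches well: base at (0.4556,-0.2277) on the plate centre, stem top at (0.458,-0.0504). Next is the tree.

Run:
```python
from h import *
R=Rj(np.radians(-30))
x,y=.458,-.0504
manip.movep([x,y,.16],R)
manip.line_to([x,y,.0795],v=.12,guard=8)
fingers.command_gripper(.004,12)
s=manip.get_state();print(s["width"],s["eef_pos"],s["time"]);z0=s["eef_pos"][2]
manip.line_to([x,y,z0+.08],v=.15)
s=manip.get_state();print(s["width"],s["contact_force"])
manip.line_to([.4556,-.2277,z0+.08],v=.2)
im,i=snap("w3"); cv2.imwrite("pics/s3.png",viewer.camera("scene"))
print(manip.get_state()["time"])
```

```text
0.009495631995351285 [ 0.45795067 -0.05038188  0.07946551] 12.6917
0.009342397109908267 [ 0.29085648 -0.17878317 -0.25440795]
14.5083
```

View pics/w3.png

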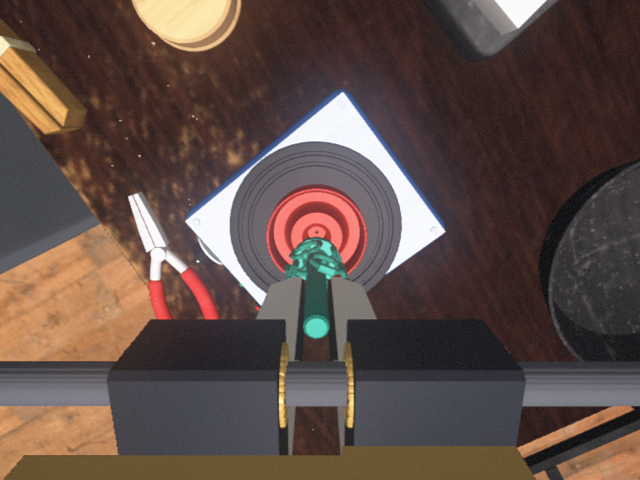

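The tree is gripped and in line with the socket at (317,232). Lowering.

Run:
```python
from h import *
s=manip.get_state();
x,y=.4556,-.2277; z0=.0795
manip.line_to([x,y,z0+.05],v=.12)
print(manip.line_to([x,y,z0+.0325],v=.03,guard=3))
s=manip.get_state();print(s["width"],s["eef_pos"]-[x,y,z0],s["contact_force"])
cv2.imwrite("pics/s4.png",viewer.camera("scene")[170:230,370:440].repeat(8,0).repeat(8,1))
snap("w4")
```

```text
True
0.00973345413543966 [-0.00025308  0.00013946  0.03273595] [-0.40101656 -0.04581064  4.31020371]
```

View pics/w4.png

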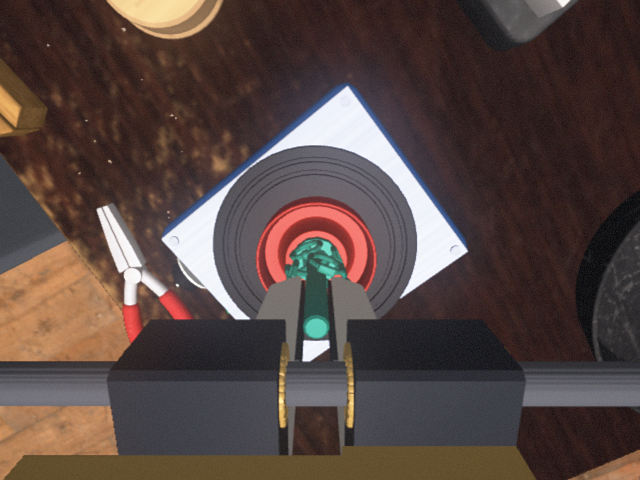

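Contact came at 32.7 mm against 33 mm expected, so it's seated. I release, back off, look, and carry on to survey the rack.

Run:
```python
from h import *
fingers.command_gripper(.05)
p=manip.get_state()["eef_pos"]
manip.line_to([p[0],p[1],.20],v=.15)
manip.movep([.40,-.235,.25],Rj(np.radians(-30)))
snap("w5")
fingers.command_gripper(.093)
manip.movep([.38,.20,.30],Rj(np.radians(-38)))
im,i=snap("w6")
for o in ["flask_rack","tall_flask","small_flask","collar","bottle"]:
    for d in viewer.find_in(o,"wrist"):
        w=towin("wrist",d["xyz"],i)[:3]; print(o,round(d["confidence"],2),w.round(4),proj("wrist",w,i).round())
print(manip.get_state()["time"])
```

```text
flask_rack 0.97 [0.4718 0.2617 0.0221] [[349.  84.]]
tall_flask 0.9 [0.3887 0.3417 0.0898] [[219.  64.]]
collar 0.89 [0.5594 0.2039 0.0584] [[467.  72.]]
bottle 0.51 [0.6108 0.2465 0.0242] [[476.   2.]]
20.35
```

View pics/w5.png

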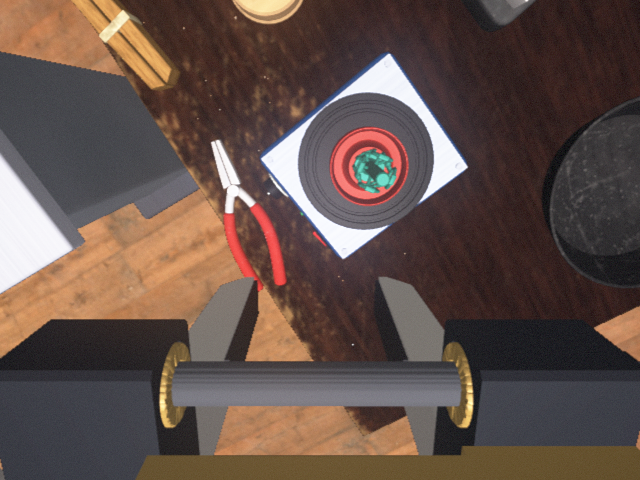

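View pics/w6.png

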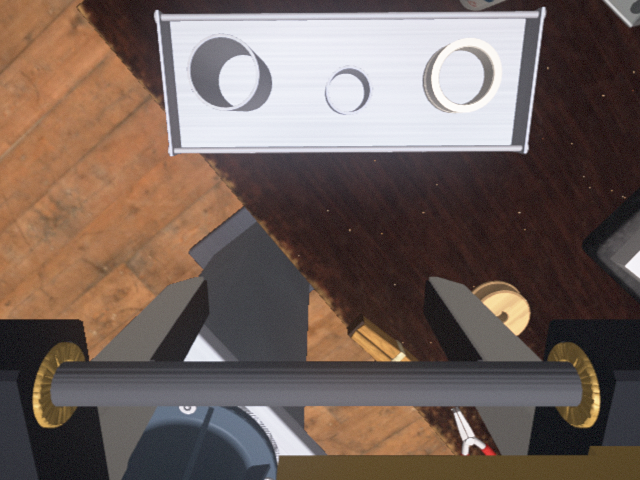

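The tree stands in the base around (375,170). The rack view shows the tall flask (223,72), small flask (348,91) and collar (463,75). I overlay the models to verify.

Run:
```python
from fit import *
import pickle
t=np.linspace(0,2*np.pi,160)
def ov(name,L,x0,x1,y0,y1,s,out):
    im=cv2.imread(f"pics/{name}.png");i=pickle.load(open(f"pics/{name}.pkl","rb"))
    im=cv2.resize(im[y0:y1,x0:x1],None,fx=s,fy=s,interpolation=cv2.INTER_CUBIC)
    for cc,rr,z,col in L:
        for u in proj("wrist",np.c_[cc[0]+rr*np.cos(t),cc[1]+rr*np.sin(t),t*0+z],i): cv2.circle(im,tuple(int(v) for v in ((u-[x0,y0])*s+s/2)),0,col,-1)
    cv2.imwrite(f"pics/{out}.png",im)
b=[.4556,-.2277]
ov("w5",[(b,.033,.063,(0,255,0)),(b,.005,.139,(255,0,255)),(b,.013,.066,(0,0,0))],300,450,80,240,4,"o5")
i=pickle.load(open("pics/w6.pkl","rb"))
W=lambda u,z:pix2plane("wrist",u,z,i)[:2]
im=cv2.imread("pics/w6.png")
ctall=circ(np.array([W(u,.12) for u in [(187,72),(260,72),(223,35),(223,110)]]))
print(ctall)
ccol=circ(np.array([W(u,.054) for u in [(425,75),(501,75),(464,38),(464,112)]])); print(ccol)
csm=circ(np.array([W(u,.07) for u in [(325,91),(370,91),(348,67),(348,114)]])); print(csm)
ov("w6",[(ctall[0][:2],.028,.12,(0,0,255)),(ctall[0][:2],.028,.02,(0,255,255)),(ccol[0][:2],.0325,.054,(0,0,255)),(ccol[0][:2],.0325,.02,(0,255,255)),(csm[0][:2],.021,.07,(0,0,255))],150,550,0,160,2,"o6")
for u in [(172,152),(527,152)]: print(W(u,.042))
```

```text
(array([0.39025979, 0.32748664, 0.02781178]), np.float64(0.00048771297807072425))
(array([0.55580235, 0.20254416, 0.03370612]), np.float64(0.0014157556127951298))
(array([0.46258644, 0.25777694, 0.02009018]), np.float64(9.367675853741792e-05))
[0.29235154 0.31928526]
[0.5713748  0.10096747]
```

View pics/o5.png

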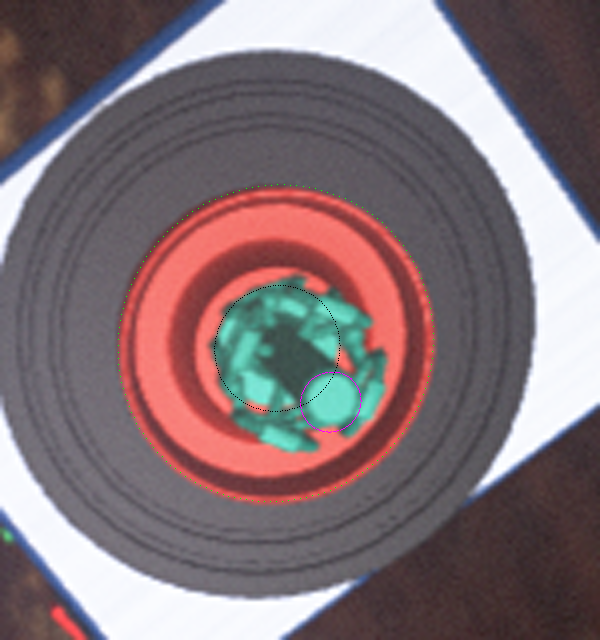

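View pics/o6.png

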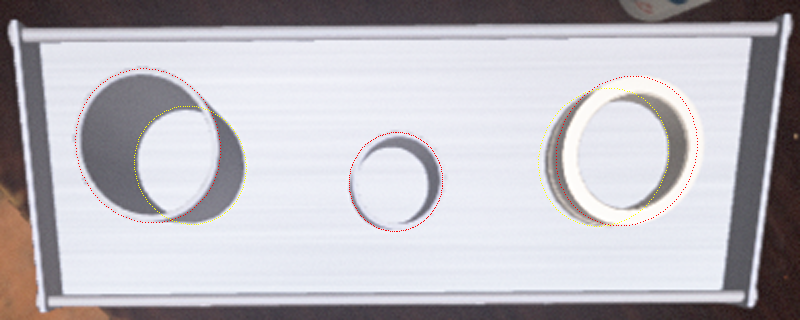

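The tree is upright and the rack fits are consistent, with the rack along -38°. Next I pick the tall flask with the jaws along the rack.

Run:
```python
from h import *
R=Rj(np.radians(-38))
x,y=.3903,.3272
manip.movep([x,y,.16],R)
print(manip.line_to([x,y,.085],v=.1,guard=10))
fingers.command_gripper(.045,30)
s=manip.get_state();print(s["width"],s["eef_pos"],s["contact_force"])
z0=s["eef_pos"][2]
print(manip.line_to([x,y,z0+.03],v=.06,guard=20))
s=manip.get_state();print(s["width"],s["contact_force"])
manip.line_to([x,y,.255],v=.15)
manip.line_to([.4556,-.2277,.255],v=.22)
snap("w7")
s=manip.get_state();print(s["width"],s["eef_pos"],s["contact_force"],s["torque"],z0,s["time"])
top=viewer.camera("top");cv2.imwrite("pics/t7.png",top[180:330,370:570].repeat(4,0).repeat(4,1))
```

```text
False
0.054971000418709816 [0.3902991  0.32726536 0.08502888] [-1.34900697  0.45746148 -0.08654366]
False
0.05459838537795627 [ 0.56644288  0.00543492 -3.69000388]
0.054647111945535655 [ 0.45562172 -0.22725845  0.25504595] [ 0.9736952  -0.3405152  -4.56699758] [-0.01146041  0.00145576  0.00093654] 0.08502888398683998 27.2083
```

View pics/w7.png

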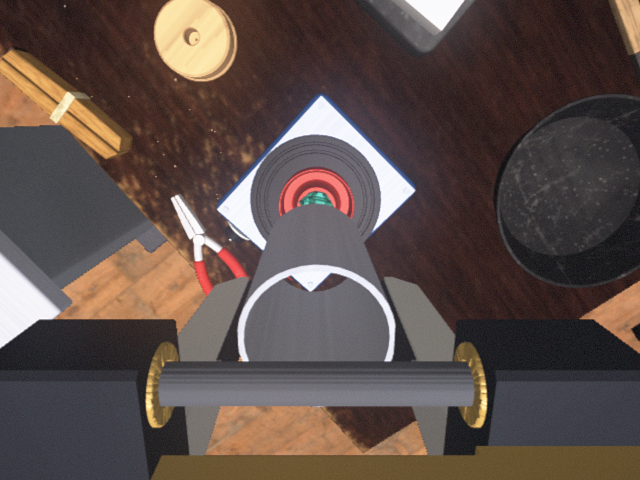

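View pics/t7.png

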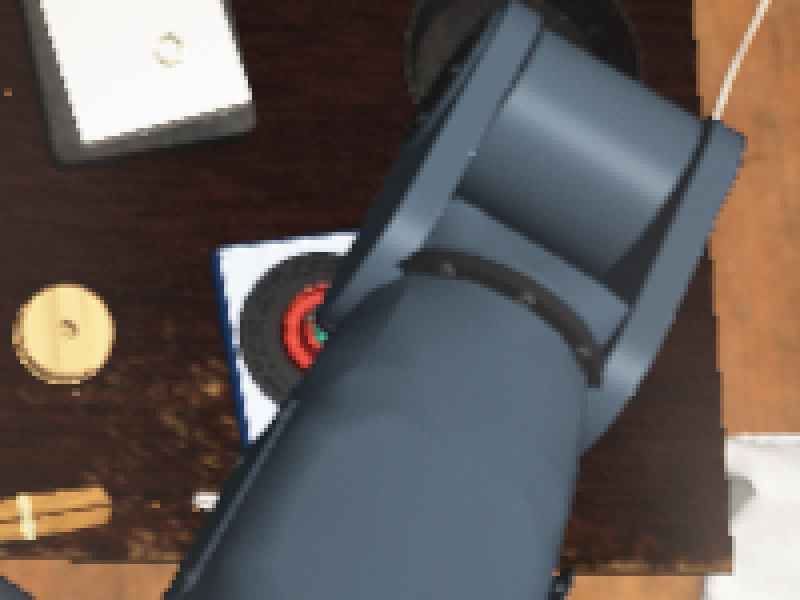

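The flask is held above the tree. I check where it really hangs in the gripper with an overlay.

Run:
```python
from fit import *
import pickle
t=np.linspace(0,2*np.pi,300)
im=cv2.imread("pics/w7.png");i=pickle.load(open("pics/w7.pkl","rb"))
x0,y0,s=200,170,3.6
im=cv2.resize(im[170:370,200:420],None,fx=s,fy=s,interpolation=cv2.INTER_CUBIC)[:600]
c=[.4556,-.2273]
for cc,rr,z,col in [(c,.028,.290,(0,0,255)),(c,.028,.190,(0,255,255)),([.4556,-.2277],.033,.063,(0,255,0))]:
    for u in proj("wrist",np.c_[cc[0]+rr*np.cos(t),cc[1]+rr*np.sin(t),t*0+z],i): cv2.circle(im,tuple(int(v) for v in ((u-[x0,y0])*s+s/2)),1,col,-1)
cv2.imwrite("pics/o7.png",im)
```

```text
(no output)
```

View pics/o7.png

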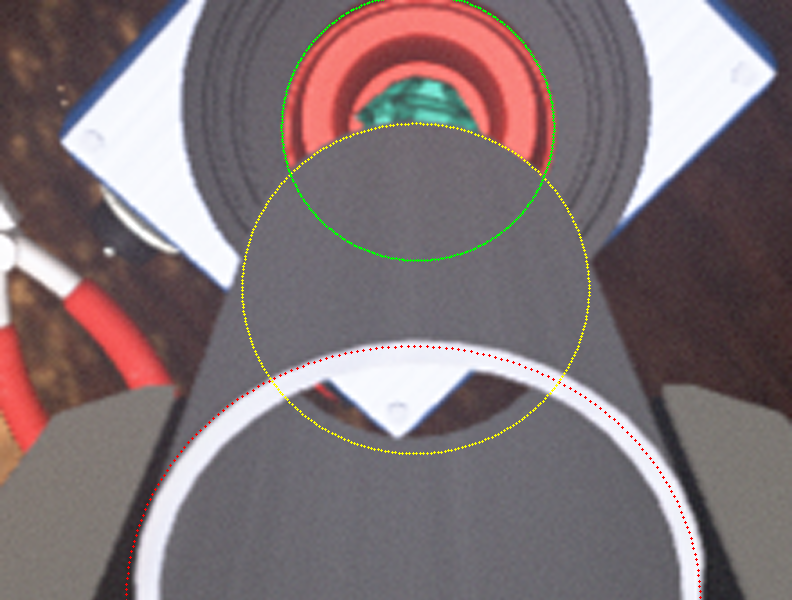

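Position and tilt agree within about 1 mm. Lowering.

Run:
```python
from h import *
x,y=.4556,-.2277
print(manip.line_to([x,y,.255],v=.05))
print(manip.line_to([x,y,.133],v=.07,guard=6))
s=manip.get_state();print(s["eef_pos"],s["contact_force"])
print(manip.line_to([x,y,.1145],v=.02,guard=5))
s=manip.get_state();print(s["width"],s["eef_pos"],s["contact_force"],s["torque"],s["time"])
snap("w8")
```

```text
False
False
[ 0.4557729  -0.22780567  0.13330904] [-0.02716322  0.8218862  -3.6112564 ]
True
0.05476543361167028 [ 0.4554636  -0.22760557  0.11496478] [-0.90399801  0.99987883  5.00211411] [-0.03716098 -0.00378881  0.02872937] 30.2583
```

View pics/w8.png

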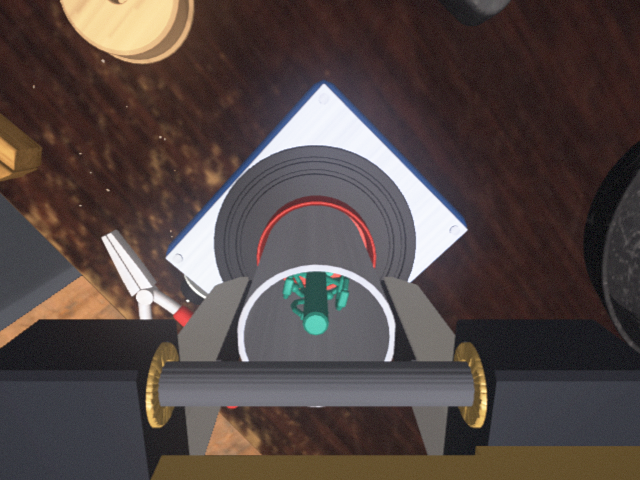

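The flask came to rest at TCP z 0.11496 against 0.115 expected, with the tree clear inside the bore. I release, check, and look at the collar.

Run:
```python
from h import *
fingers.command_gripper(.093)
p=manip.get_state()["eef_pos"]
manip.line_to([p[0],p[1],.27],v=.15)
snap("w9")
manip.movep([.46,.14,.25],Rj(np.radians(-38)))
im,i=snap("w10")
for o in ["collar","bottle"]:
    for d in viewer.find_in(o,"wrist"):
        w=towin("wrist",d["xyz"],i)[:3]; print(o,round(d["confidence"],2),w.round(4),proj("wrist",w,i).round())
print(manip.get_state()["time"])
```

```text
collar 0.86 [0.5642 0.2055 0.0592] [[367.  62.]]
33.875
```

View pics/w9.png

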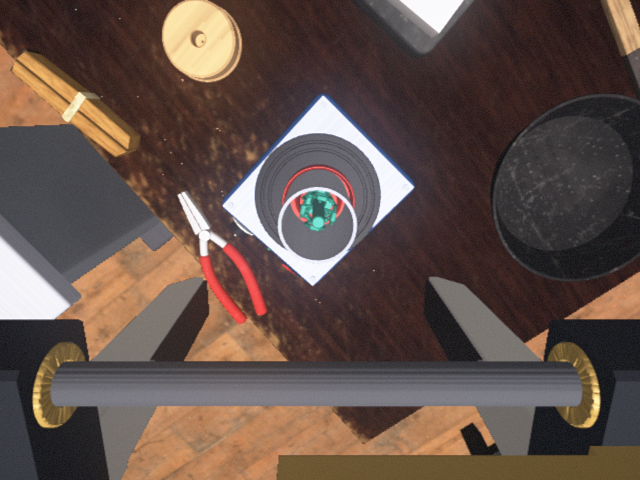

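View pics/w10.png

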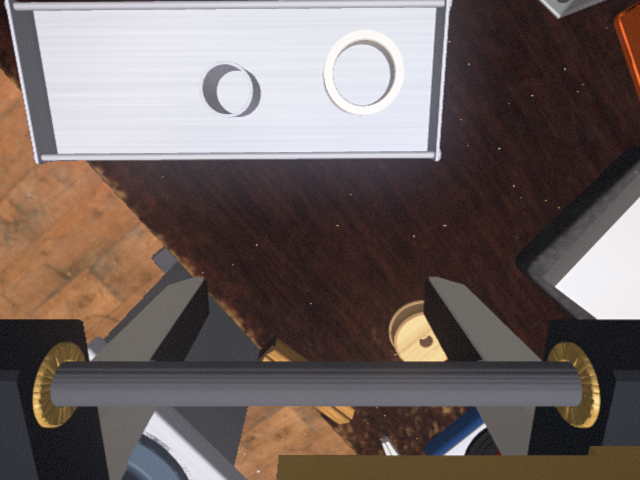

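The flask is upright in the rim at (317,225), and the collar is at (364,72). Fitting both.

Run:
```python
from fit import *
import pickle
t=np.linspace(0,2*np.pi,300)
def ov(name,L,x0,x1,y0,y1,s):
    im=cv2.imread(f"pics/{name}.png");i=pickle.load(open(f"pics/{name}.pkl","rb"))
    im=cv2.resize(im[y0:y1,x0:x1],None,fx=s,fy=s,interpolation=cv2.INTER_CUBIC)
    for cc,rr,z,col in L:
        for u in proj("wrist",np.c_[cc[0]+rr*np.cos(t),cc[1]+rr*np.sin(t),t*0+z],i): cv2.circle(im,tuple(int(v) for v in ((u-[x0,y0])*s+s/2)),0,col,-1)
    return im
i=pickle.load(open("pics/w10.pkl","rb"))
im=cv2.imread("pics/w10.png").astype(int)
m=((im[...,2]-im[...,0])>12)&(im[...,2]>170); w=np.zeros_like(m); w[20:125,315:415]=m[20:125,315:415]
w=cv2.morphologyEx(w.astype(np.uint8),cv2.MORPH_OPEN,np.ones((3,3)))
c,e=fitmask(w,i,.054); print(c,e)
P=np.array([pix2plane("wrist",u,.054,i)[:2] for u in [(323,72),(404,72),(364,29),(364,115)]]);print(circ(P))
a=ov("w10",[(c[:2],.0325,.054,(0,0,255)),(c[:2],.025,.054,(0,0,255)),(c[:2],.0325,.02,(0,200,0))],310,420,20,130,4)
b=[.4555,-.2276]
bb=ov("w9",[(b,.028,.15,(0,0,255)),(b,.0255,.15,(0,200,0)),(b,.005,.139,(255,0,255)),(b,.033,.063,(0,255,0))],260,370,150,280,4)
cv2.imwrite("pics/o9.png",a);cv2.imwrite("pics/o9b.png",bb)
```

```text
Traceback (most recent call last):
  File "fit.py", line 7, in fitmask
    c=max(cv2.findContours(m.astype(np.uint8),cv2.RETR_EXTERNAL,cv2.CHAIN_APPROX_NONE)[0],key=cv2.contourArea)[:,0]
      ~~~^^^^^^^^^^^^^^^^^^^^^^^^^^^^^^^^^^^^^^^^^^^^^^^^^^^^^^^^^^^^^^^^^^^^^^^^^^^^^^^^^^^^^^^^^^^^^^^^^^^^^
ValueError: max() iterable argument is empty
```

Run:
```python
from fit import *
import pickle
t=np.linspace(0,2*np.pi,300)
def ov(name,L,x0,x1,y0,y1,s):
    im=cv2.imread(f"pics/{name}.png");i=pickle.load(open(f"pics/{name}.pkl","rb"))
    im=cv2.resize(im[y0:y1,x0:x1],None,fx=s,fy=s,interpolation=cv2.INTER_CUBIC)
    for cc,rr,z,col in L:
        for u in proj("wrist",np.c_[cc[0]+rr*np.cos(t),cc[1]+rr*np.sin(t),t*0+z],i): cv2.circle(im,tuple(int(v) for v in ((u-[x0,y0])*s+s/2)),0,col,-1)
    return im
i=pickle.load(open("pics/w10.pkl","rb"))
P=np.array([pix2plane("wrist",u,.054,i)[:2] for u in [(323,72),(404,72),(364,29),(364,115)]]);c,e=circ(P);print(c,e)
a=ov("w10",[(c[:2],.0325,.054,(0,0,255)),(c[:2],.025,.054,(0,0,255)),(c[:2],.0325,.02,(0,200,0))],310,420,20,130,4)
b=[.4555,-.2276]
bb=ov("w9",[(b,.028,.15,(0,0,255)),(b,.0255,.15,(0,200,0)),(b,.005,.139,(255,0,255)),(b,.033,.063,(0,255,0))],260,370,150,280,4)
cv2.imwrite("pics/o9.png",a);cv2.imwrite("pics/o9b.png",bb)
```

```text
[0.55806105 0.20066787 0.03279025] 6.0398584285887434e-05
```

View pics/o9.png

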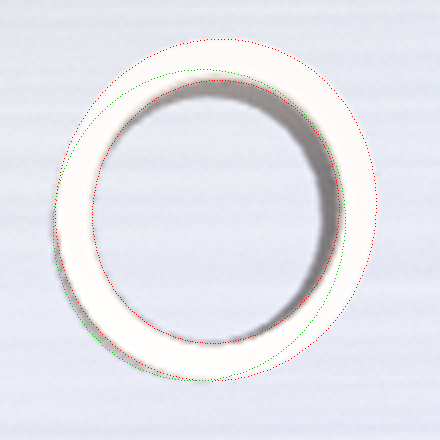

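View pics/o9b.png

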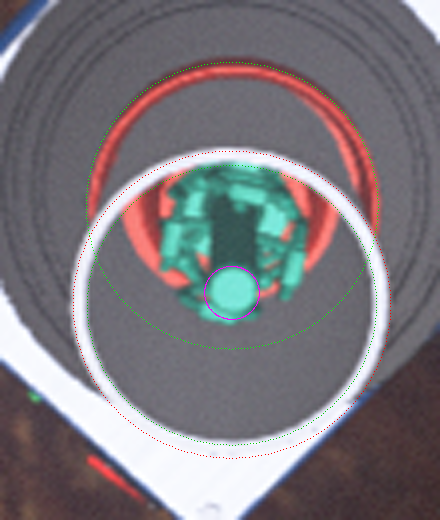

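Both fit. The collar is at (0.558,0.2007), and the flask, tree and base are concentric. Picking the collar.

Run:
```python
from h import *
R=Rj(np.radians(-38))
x,y=.5580,.2007
manip.movep([x,y,.12],R)
print(manip.line_to([x,y,.034],v=.08,guard=8))
fingers.command_gripper(.055,12)
s=manip.get_state();print(s["width"],s["eef_pos"],s["contact_force"]);z0=s["eef_pos"][2]
manip.line_to([x,y,.23],v=.15)
manip.line_to([.4555,-.2276,.23],v=.22)
s=manip.get_state();print(s["width"],s["eef_pos"],s["contact_force"],z0,s["time"])
snap("w11")
import pickle
im=cv2.imread("pics/w11.png");i=pickle.load(open("pics/w11.pkl","rb"))
t=np.linspace(0,2*np.pi,300);c=s["eef_pos"][:2];b=.23-z0+.02
x0,y0,k=200,130,3.5
im=cv2.resize(im[130:390,200:420],None,fx=k,fy=k,interpolation=cv2.INTER_CUBIC)[:,:]
for cc,rr,z,col in [(c,.0325,b+.034,(0,0,255)),(c,.0325,b,(0,255,255)),([.4555,-.2276],.028,.15,(0,255,0))]:
    for u in proj("wrist",np.c_[cc[0]+rr*np.cos(t),cc[1]+rr*np.sin(t),t*0+z],i): cv2.circle(im,tuple(int(v) for v in ((u-[x0,y0])*k+k/2)),1,col,-1)
cv2.imwrite("pics/o11.png",im[:600])
```

```text
False
0.06368558652275957 [0.55803464 0.20071435 0.0340722 ] [-0.63193179 -1.02542433  1.31987508]
0.06432231634933516 [ 0.45563337 -0.22703181  0.23000899] [-0.5065113   0.34675528 -0.62276751] 0.03407219809886175 40.0083
```

View pics/w11.png

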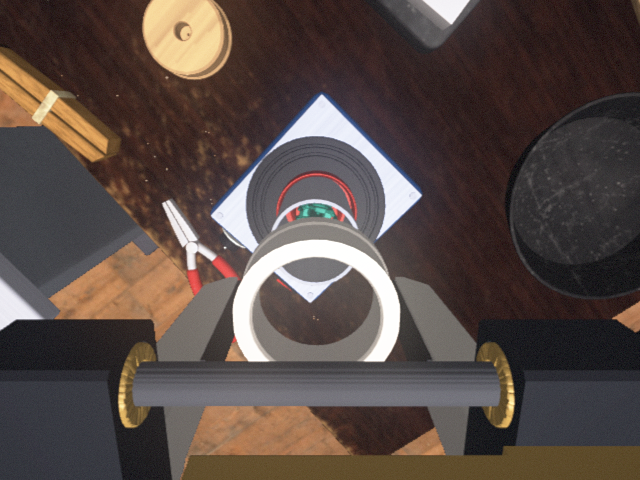

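View pics/o11.png

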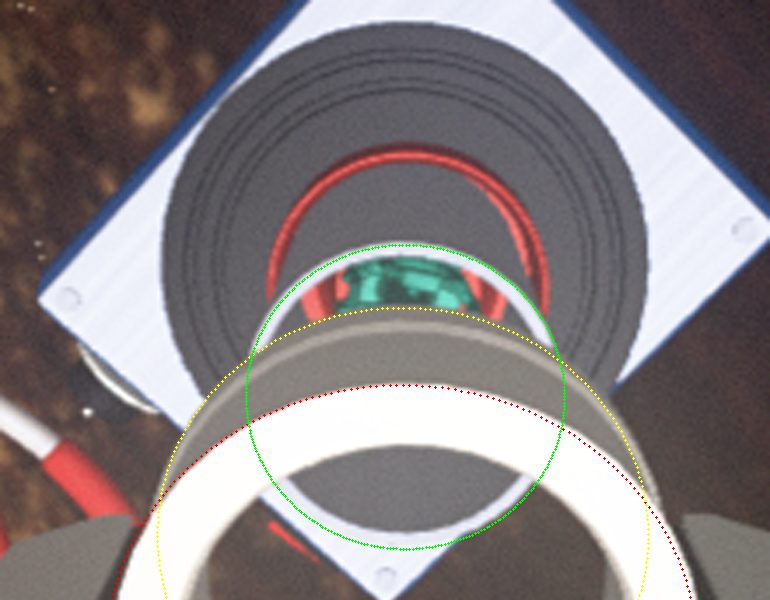

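The collar hangs within about 1 mm of the model, well inside the 3.5 mm skirt lead-in. Lowering.

Run:
```python
from h import *
x,y=.4556,-.2276
manip.line_to([x,y,.172],v=.07,guard=5)
print(manip.line_to([x,y,.1535],v=.02,guard=3))
s=manip.get_state();print(s["width"],s["eef_pos"],s["contact_force"],s["torque"],s["time"])
snap("w12")
```

```text
True
0.06395169776447075 [ 0.45553767 -0.22755133  0.15399639] [-0.67945892 -0.41286609  3.78558309] [ 0.06272904  0.05949505 -0.04443199] 41.8917
```

View pics/w12.png

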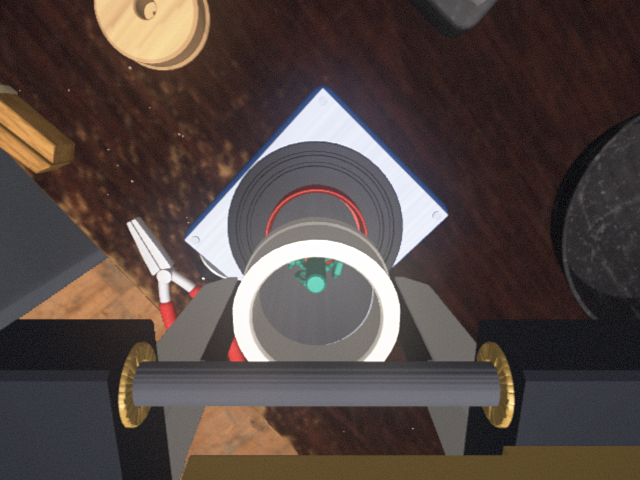

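Contact came exactly at z 0.1540, the expected seat height. I release, retreat and verify.

Run:
```python
from h import *
import pickle
fingers.command_gripper(.093)
p=manip.get_state()["eef_pos"]
manip.line_to([p[0],p[1],.27],v=.12)
manip.movep([.36,-.18,.28],Rj(np.radians(-38)))
manip.hold(.3)
snap("w13")
im=cv2.imread("pics/w13.png");i=pickle.load(open("pics/w13.pkl","rb"))
t=np.linspace(0,2*np.pi,300);c=[.4555,-.2276]
u0=proj("wrist",[[*c,.1]],i)[0].astype(int);x0,y0=np.maximum(u0-80,0);k=3.7
im=cv2.resize(im[y0:y0+160,x0:x0+160],None,fx=k,fy=k,interpolation=cv2.INTER_CUBIC)
for cc,rr,z,col in [(c,.0325,.174,(0,0,255)),(c,.025,.174,(0,0,255)),(c,.0325,.14,(0,255,255)),(c,.033,.063,(0,255,0))]:
    for u in proj("wrist",np.c_[cc[0]+rr*np.cos(t),cc[1]+rr*np.sin(t),t*0+z],i): cv2.circle(im,tuple(int(v) for v in ((u-[x0,y0])*k+k/2)),1,col,-1)
cv2.imwrite("pics/o13.png",im)
cv2.imwrite("pics/s13.png",viewer.camera("scene"));cv2.imwrite("pics/t13.png",viewer.camera("top"))
for o in ["small_flask","bottle","mixing_bowl"]:
    for d in viewer.find_in(o,"top"): print(o,d["confidence"],towin("top",d["xyz"])[:3].round(3))
s=manip.get_state();print(s["time"],s["width"])
```

```text
small_flask 0.54 [0.464 0.255 0.056]
small_flask 0.39 [0.613 0.246 0.074]
bottle 0.79 [0.615 0.245 0.073]
mixing_bowl 0.88 [ 0.663 -0.387  0.022]
44.8583 0.09296426594796199
```

View pics/o13.png

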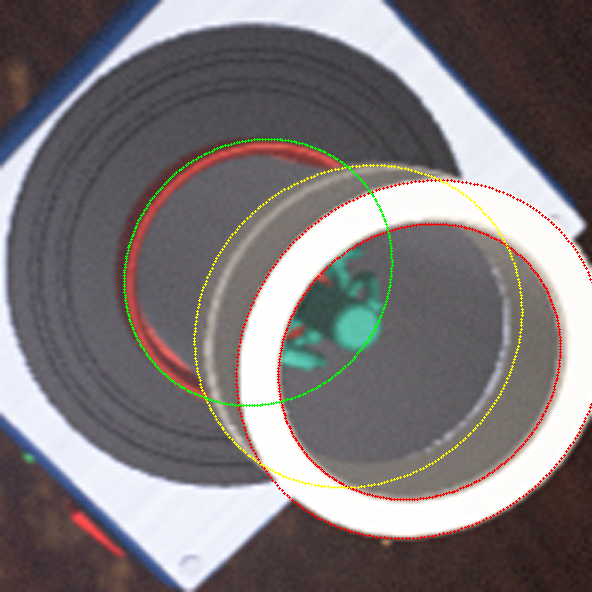

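View pics/s13.png

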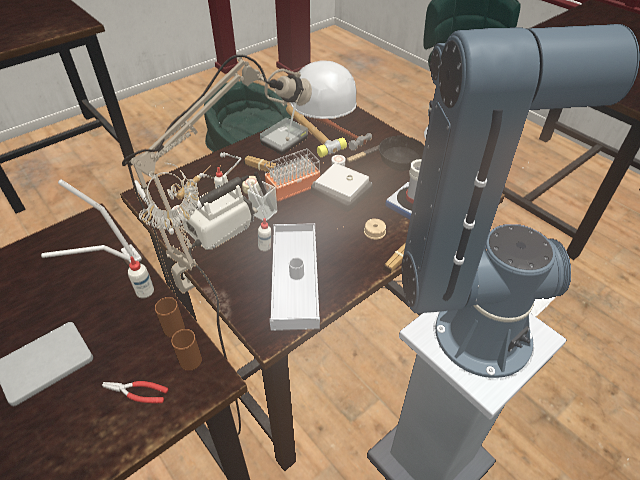

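The collar's top face matches the model at z = 0.174, concentric and level. The bystanders haven't moved. Handing in.

Run:
```python
from h import *
s=manip.get_state();print(s["contact_force"],s["eef_pos"])
manip.finish_job()
```

```text
[ 0.53216786 -0.82544171  0.20214192] [ 0.36006423 -0.18003512  0.27994003]
the job is handed in; nothing more can be done
```

The flask is made up on the vibrator and the job was handed in at about 45 s of the 104 s allowed; no verdict was reported. I placed the base, the tree, the tall flask and the collar in that order.

| Part | Last check |
|---|---|
| Base | Within about 1 mm of the plate centre |
| Tree | Stopped on contact at 32.7 mm of travel (33 mm expected); upright in the socket |
| Tall flask | Stopped at tool height 0.1150 m (0.115 m expected); concentric with base and tree to about 1 mm, and the wax looked clear inside the bore |
| Collar | Stopped at tool height 0.1540 m (0.154 m expected); top face level and centred in the overlay |

The small flask, bottle and bowl were all found within 4 mm of where they started. The gripper was open and clear of everything at hand-in.

**Disagreements in the checks:**
- **Collar skirt:** the lower edge sat about 1 mm inside my overlay, both while held and after seating. I took this for a bevel on the edge, because the top face and seating height matched.
- **Collar position:** two fits of the collar on the rack differed by about 3 mm, mostly along the direction the jaws close. I used the closer view.

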